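Set the dot wheels of the tag press and stamp a tag

ROBOT

A 6-joint arm with a two-finger parallel gripper is mounted at the origin on a cart in front of the work surface, level with it; the furniture and walls round the work are solid. World frame = base frame: x ahead of the robot, y to its left, z up, the work surface at z = 0. Lengths are in mm, angles in rad, forces in N, time in s.
With the tool pointing down it reaches from about 350 to 975 mm from the base axis. Payload 7.1 kg.
Tool frame: the origin (TCP) lies midway between the tips of the shut fingers; the grasp point (between the pads) lies 19 mm behind it; z points along the fingers, y is the line along which they close (so a half turn about z gives the same grasp; the last joint's range is limited). The gripper opens to 88 mm and grips with 3 to 60 N. Pads are 20 mm wide; open, the fingers measure 115 mm over their backs; the gripper's body (75 mm by 178 mm) begins 61 mm behind the grasp point.
Start: joints at [1.308, 0.423, 1.63, -0, 1.089, -0.019], TCP at [150.839, 606.508, 222.675] pointing down, gripper open.
Joint ranges: [-3, 3], [-0.9, 2.11], [0.09, 2.58], [-1.31, 4.45], [0.11, 2.69], [-2.54, 2.54]. Speed limits (rad/s): [2.39, 2.39, 3.01, 3.14, 3.14, 3.14].

INTERFACE

Orientations are given as a rotation vector (axis times angle).
In Python, from workcell import ctrl gives the robot as it stands. The module is installed in compiled form; this text tells all that it offers.
- The arm moves only by the tool servo_tool, never from a script. Its argument "increments" is a list of rows, each a list of 7 numbers: the shift along the world's x, y, z in cm, then the turn, a rotation vector about the world's x, y, z in degrees, then the opening, from -1 (shut) to 1 (fully open). A call has 1 to 20 rows; each row is the pose to reach, as a shift and turn from the pose commanded when the call began; what a row does not reach only later rows make up. A row lasts 1/12 s, in which the tool goes at most 41.7 mm and 7.16 degrees, less where a joint would pass 70% of its speed; a pose out of reach is approached as far as the arm can. A call with a gripper value outside its range is refused whole. The fingers move at their own pace and stop on an object; the grip force is fixed at half the most. Time passes only in rows, so rows that repeat a pose let the fingers close. It gives the time, the measured TCP pose, the force, the opening and the grip force at its end, in the units of the state.
- ctrl.get_obs(): the state, without advancing time (a new reading comes with each control period).
- ctrl.get_image(name): name is "scene" or "top" or "wrist"; returns a dict with "image" (480x640x3 uint8, red, green, blue), "fx", "fy", "cx", "cy" (pixels), "k1" (the pictures are not rectified: a ray, as slopes to the right and down, at radius r is drawn at 1 + k1 r^2 times it, then the intrinsics apply), "extrinsics" (4x4, takes a point from camera to world coordinates); the wrist camera has in their place "tool_from_camera" (4x4, takes a point from camera to tool coordinates, whose origin is the TCP and whose axes are the flange's). Camera axes: x right, y up, looking along -z (the intrinsics and any distortion apply to the point x, -y, -z); pixel columns grow to the right and rows downward; lengths in mm; the calibration is good to about 2 mm. A picture is of the moment at which its call begins: read the wrist's pose just before it. There is no depth.
- ctrl.close_job(): hands the job in; it is judged then, once.
The state is a dict: "t": time; "qpos": joint angles; "qvel": joint speeds; "joint_torque": joint torques, N m; "ee_pos": TCP position; "orientation": TCP orientation; "ft_force": force on the tool from outside, world axes, zero at the start; "moment": the same for the moment, N m; "width": finger opening in mm; "grasp_force": force on a finger pad.
Only numpy, scipy, OpenCV 4.12 (cv2) and the standard library are available. Lean on these libraries where they do the work, as an engineer would, in place of code of your own. Each camera call takes 0.05 s, during which the arm holds its last target. There are 200 camera calls.

TASK

Roll the three dot wheels of the green tag press so that, read from left to right, the faces centred on top show 3, 5 and 2 dots, pressing on them gently (never harder than about 18 N). Only then push the brown plunger fully down, just as gently, to stamp the tag, and let it come all the way up again, leaving the number set. Leave the ink pad, the hand stamp and the stack of tags where they are.

Things in the scene. Friction and masses are not known exactly. Their poses are not given: they have to be found in the camera images.
- press: green tag-stamping press, screwed down: base plate 120 x 250 mm, flat cover 55 mm above the table. Origin: centre of its underside; x to its back (away from the robot at yaw 0), y to its left, z up. Three white dot wheels in a row stick up through the cover; the brown plunger knob stands at its right end (-y) over a paper tag lying in the throat below
- wheel_spot_1 (a point): nominal crown (highest point, mid-width) of the left dot wheel: a fixed point of the press, at [0, 85, 83] mm in its frame, axes as the press. The wheel's real crown lies straight above or below this point by up to 7 mm, differently for each wheel and not measured: find it by touch or sight
- wheel_spot_2 (a point): nominal crown (highest point, mid-width) of the middle dot wheel: a fixed point of the press, at [0, 37, 83] mm in its frame, axes as the press. The wheel's real crown lies straight above or below this point by up to 7 mm, differently for each wheel and not measured: find it by touch or sight
- wheel_spot_3 (a point): nominal crown (highest point, mid-width) of the right dot wheel: a fixed point of the press, at [0, -11, 83] mm in its frame, axes as the press. The wheel's real crown lies straight above or below this point by up to 7 mm, differently for each wheel and not measured: find it by touch or sight
- wheel_1 (a joint): turn of the left dot wheel, rad (all three wheels are alike). White drum, radius 28 mm, 18 mm wide, axle along the press's y, wheels 48 mm apart. Six faces carry 1 to 6 black dots as on dice, parted by thin dark lines. n dots centred on top = (n - 1) x 1.047; 0 = one dot. Rolling the top away from the robot (press +x) raises it, 1 rad per 28 mm. End stops at -0.35 and 5.59
- wheel_2 (a joint): turn of the middle dot wheel, values as wheel_1. How the wheels feel: they stay where left; turning takes about 4 N along the rim, passed by friction only, so a tip that presses too lightly slips. The axle is sprung: under a downward push the wheel starts to sink at about 3 N, then 0.3 mm per further N, and bottoms after 7 mm
- wheel_3 (a joint): turn of the right dot wheel, values as wheel_1. About 10 to 13 N down on a wheel drives it well; more than 18 N would damage it
- plunger_top (a point): top centre of the brown turned plunger knob (34 mm wide, flat top 24 mm wide, 116 mm above the table at rest), at [-18, -78, 116] mm in the press's frame; moves with it
- plunger (a joint): how far the plunger is pushed down, m: 0 up, 0.012 = fully down, die pressed on the tag (about 10 N; it starts to move at about 2.5 N); the soft rubber die gives up to 5 mm more (13 N) before a hard stop. Spring return
- ink_pad: bystander: flat blue tin ink pad, 76 x 102 x 18 mm, loose beside the press; origin at the centre of its underside
- stamp_a: bystander: small wooden hand stamp standing upright, 37 x 46 x 72 mm, loose beside the press; origin at the centre of its underside
- card_stack: bystander: stack of white gift tags, 74 x 95 x 17 mm, loose on the table; origin at the centre of its underside

How it is judged (in metres and radians):
On the way, in this order (a step that is already met when the one before it is completed fails the run):
1. all three wheels show 3, 5 and 2 dots on top, the plunger still up (value of joint wheel_1 between 1.894 and 2.294 rad and value of joint wheel_2 between 3.989 and 4.389 rad and value of joint wheel_3 between 0.847 and 1.247 rad and value of joint plunger below 0.004 m), for 0.2 s.
2. the plunger is pushed fully down with the number set (value of joint wheel_1 between 1.894 and 2.294 rad and value of joint wheel_2 between 3.989 and 4.389 rad and value of joint wheel_3 between 0.847 and 1.247 rad and value of joint plunger above 0.0105 m), for 0.2 s.
At the end, for the whole second after the job is handed in: left to right the wheels stand at rest with the 3-, 5- and 2-dot faces on top, each within 0.2 rad (5.6 mm at the rim) of centred; the plunger has been pushed down at least 10.5 of its 12 mm after that and is up again (within 2 mm) (value of joint wheel_1 between 1.894 and 2.294 rad and value of joint wheel_2 between 3.989 and 4.389 rad and value of joint wheel_3 between 0.847 and 1.247 rad and value of joint plunger below 0.002 m and velocity of joint wheel_1 between -0.05 and 0.05 rad/s and velocity of joint wheel_2 between -0.05 and 0.05 rad/s and velocity of joint wheel_3 between -0.05 and 0.05 rad/s); the robot touches nothing.
It fails at once if the fingers press on anything with more than 18 N (contact force between the fingers and anything else above 18 N).
It fails at once if the plunger is pushed down (over 6 mm) while the number is not set (value of joint plunger above 0.006 m and not (value of joint wheel_1 between 1.894 and 2.294 rad and value of joint wheel_2 between 3.989 and 4.389 rad and value of joint wheel_3 between 0.847 and 1.247 rad)).
It fails at once if a bystander is moved by more than 15 mm (distance of any of ink_pad, stamp_a, card_stack from where it was at the start of the episode above 0.015 m).
It fails at once if a bystander is tipped (angle between any of ink_pad, stamp_a, card_stack's own z axis and vertical above 0.2 rad).
It also fails if it takes over 61 s, if anything falls off the work surface, if the arm or the gripper's body presses on something with over 40 N, if the wrist force passes 120 N, or if a joint passes its speed limit or range.

## Working session

There is one attempt and no reset: what is moved stays moved. The work goes in short steps, Python scripts to look and compute and a tool call to move; the robot and the scene stay as the last step left them, time stands still between calls to the robot, and variables do not carry over. Pictures are saved under pics/ and viewed, at most 10 in all, crops included, and the job is handed in when it is done.

Besides the shell and the picture viewer there is one more tool, called after "Call:" as name(argument=value, ...), one argument or row to a line, values as JSON. servo_tool: Moves the arm, as the interface text tells. Its arguments: {"type":"object","properties":{"increments":{"type":"array","items":{"type":"array","items":{"type":"number"}}}},"required":["increments"]}

```bash
mkdir -p pics
cat > h.py <<'E'
from workcell import ctrl
import numpy as np, cv2
from scipy.spatial.transform import Rotation as R
def save(name,fn):
    o=ctrl.get_obs(); d=ctrl.get_image(name)
    cv2.imwrite(fn,d["image"][:,:,::-1]); 
    if name=="wrist":
        T=np.eye(4);T[:3,:3]=R.from_rotvec(o["orientation"]).as_matrix();T[:3,3]=o["ee_pos"]
        d["extrinsics"]=T@np.array(d["tool_from_camera"])
    return d
def ray(d,u,v):
    x=(u-d["cx"])/d["fx"];y=(v-d["cy"])/d["fy"];a,b=x,y
    for _ in range(30):
        s=1+d["k1"]*(a*a+b*b);a,b=x/s,y/s
    E=np.array(d["extrinsics"]);return E[:3,3],E[:3,:3]@np.array([a,-b,-1])
def plane(d,u,v,z):
    o,r=ray(d,u,v);return o+r*(z-o[2])/r[2]
def proj(d,p):
    E=np.array(d["extrinsics"]);c=E[:3,:3].T@(np.array(p)-E[:3,3]);a,b=c[0]/-c[2],-c[1]/-c[2]
    s=1+d["k1"]*(a*a+b*b);return d["cx"]+d["fx"]*a*s,d["cy"]+d["fy"]*b*s
def tri(prs):
    A=0;B=0
    for d,u,v in prs:
        o,r=ray(d,u,v);r=r/np.linalg.norm(r);P=np.eye(3)-np.outer(r,r);A=A+P;B=B+P@o
    return np.linalg.solve(A,B)
E
python3 - <<'E'
from h import *
import pickle
D={n:save(n,f"pics/{n}0.png") for n in("scene","top")}
pickle.dump(D,open("d0.pkl","wb"))
o=ctrl.get_obs();print({k:np.round(v,3) for k,v in o.items()})
for n in D: print(n,D[n]["fx"],D[n]["k1"],np.round(D[n]["extrinsics"],2))
E
```

```text
{'t': np.float64(0.1), 'qpos': array([ 1.308,  0.424,  1.631, -0.   ,  1.089, -0.019]), 'qvel': array([-0.001, -0.002, -0.002,  0.001, -0.001, -0.   ]), 'joint_torque': array([-0.0000e+00, -5.4561e+01, -2.7432e+01,  6.5000e-02,  1.9000e-02,
       -0.0000e+00]), 'ee_pos': array([150.711, 606.057, 221.984]), 'orientation': array([-3.820e-01, -3.118e+00,  2.000e-03]), 'ft_force': array([-0.341, -1.155,  0.217]), 'moment': array([-0.029,  0.059, -0.024]), 'grasp_force': np.float64(0.0), 'width': np.float64(87.549)}
scene 592.7777375222878 0.03323934369302052 [[ 8.7000e-01  3.7000e-01 -3.3000e-01  1.7347e+02]
 [-5.0000e-01  6.2000e-01 -6.0000e-01 -5.9519e+02]
 [-2.0000e-02  6.9000e-01  7.3000e-01  8.3016e+02]
 [ 0.0000e+00  0.0000e+00  0.0000e+00  1.0000e+00]]
top 527.6927888744759 -0.0974235902957366 [[ 3.00000e-02  1.00000e+00 -7.00000e-02  4.21280e+02]
 [-1.00000e+00  3.00000e-02  2.00000e-02  2.45500e+01]
 [ 2.00000e-02  7.00000e-02  1.00000e+00  1.09489e+03]
 [ 0.00000e+00  0.00000e+00  0.00000e+00  1.00000e+00]]
```

View pics/scene0.png

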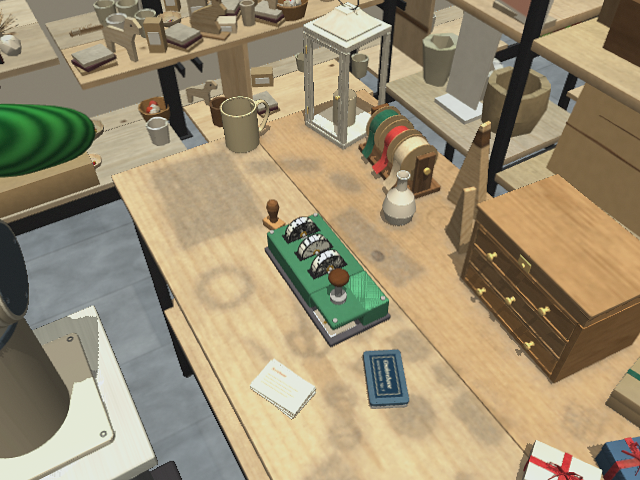

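View pics/top0.png

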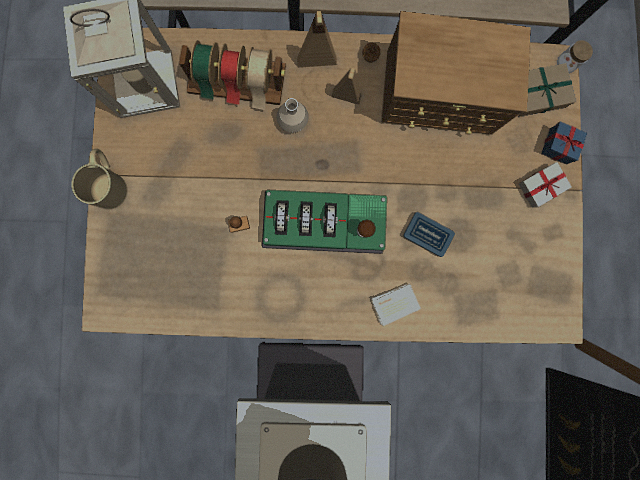

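The scene view shows the press around (325,275), the stamp at (272,213), the ink pad at (385,378) and the tags at (283,387). In the top view the press spans (263..386, 190..252), the wheels sit at about (281,217), (305,219) and (330,220), and the plunger at (366,228).

Run:
```python
from h import *
import pickle
D=pickle.load(open("d0.pkl","rb"));d=D["top"]
im=d["image"].astype(int);hsv=cv2.cvtColor(d["image"],cv2.COLOR_RGB2HSV)
m=((hsv[...,0]>50)&(hsv[...,0]<90)&(hsv[...,1]>90)).astype(np.uint8)
m=cv2.morphologyEx(m,cv2.MORPH_CLOSE,np.ones((25,25)))
n,l,s,c=cv2.connectedComponentsWithStats(m);k=1+s[1:,4].argmax();print(s[k])
cn=max(cv2.findContours((l==k).astype(np.uint8),0,2)[0],key=cv2.contourArea)
P=np.array([plane(d,*p[0],55)[:2] for p in cn],np.float32)
r=cv2.minAreaRect(P);print(r,cv2.boxPoints(r))
(cx,cy),_,_=r
b=cv2.boxPoints(r)
# long edge dir
e=[b[1]-b[0],b[2]-b[1]];e=max(e,key=np.linalg.norm);e=e/np.linalg.norm(e);e=e if e[1]>0 else -e
yaw=np.arctan2(-e[0],e[1]);print("yaw",yaw)
# plunger via both views: brown knob
for n,(x0,y0,x1,y1) in {"top":(350,205,385,245),"scene":(322,260,355,296)}.items():
    h=cv2.cvtColor(D[n]["image"],cv2.COLOR_RGB2HSV)[y0:y1,x0:x1]
    mm=((h[...,0]<18)&(h[...,1]>100)).astype(np.uint8)
    nn,ll,ss,cc=cv2.connectedComponentsWithStats(mm);k=1+ss[1:,4].argmax();print(n,ss[k],cc[k]+[x0,y0],plane(D[n],*(cc[k]+[x0,y0]),110))
    D[n]["kc"]=cc[k]+[x0,y0]
print(tri([(D[n],*D[n]["kc"]) for n in D]))
```

```text
[ 546  368   94  112 9097]
((120.64806365966797, -568.8370361328125), (239.1167449951172, 204.93922424316406), 1.9545724391937256) [[  -2.3356934 -470.50482  ]
 [   4.65419   -675.3248   ]
 [ 243.63182   -667.16925  ]
 [ 236.64194   -462.34924  ]]
yaw -1.5366826
top [  8  15  17  17 229] [366.13537118 228.05240175] [502.774711   -85.61331926 110.        ]
scene [  7   8  20  19 286] [338.31818182 276.90559441] [504.26670519 -88.24028326 110.        ]
[504.05779659 -86.37000843 107.91585841]
```

Run:
```python
from h import *
import pickle
D=pickle.load(open("d0.pkl","rb"));d=D["top"]
hsv=cv2.cvtColor(d["image"],cv2.COLOR_RGB2HSV)
m=((hsv[...,0]>50)&(hsv[...,0]<90)&(hsv[...,1]>90)).astype(np.uint8)
m[:,:240]=0;m[:,400:]=0
m=cv2.morphologyEx(m,cv2.MORPH_CLOSE,np.ones((25,25)))
cn=max(cv2.findContours(m,0,2)[0],key=cv2.contourArea);print(cv2.boundingRect(cn))
P=np.array([plane(d,*p[0],55)[:2] for p in cn],np.float32)
r=cv2.minAreaRect(P);b=cv2.boxPoints(r);print(r,b)
e=max([b[1]-b[0],b[2]-b[1]],key=np.linalg.norm);e=e/np.linalg.norm(e);e=e if e[1]>0 else -e
yaw=np.arctan2(-e[0],e[1]);print("yaw",yaw,r[0])
c,s=np.cos(yaw),np.sin(yaw)
for p in [(0,85),(0,37),(0,-11),(-18,-78)]: print(p,r[0][0]+c*p[0]-s*p[1],r[0][1]+s*p[0]+c*p[1])
o=ctrl.get_image("wrist");print(np.round(o["tool_from_camera"],3),o["fx"],o["k1"])
```

```text
(263, 190, 124, 60)
((520.8915405273438, -9.006935119628906), (240.91473388671875, 109.21926879882812), 89.01319122314453) [[ 464.21545 -128.50595]
 [ 573.4186  -130.38693]
 [ 577.5676   110.49208]
 [ 468.3645   112.37306]]
yaw -0.017222911 (520.8915405273438, -9.006935119628906)
(0, 85) 522.3554 75.98046
(0, 37) 521.52875 27.98758
(0, -11) 520.7021 -20.005304
(-18, -78) 501.5509 -86.68537
[[-0.00000e+00  9.60000e-01  2.80000e-01  7.73490e+01]
 [ 1.00000e+00 -0.00000e+00  1.00000e-03 -2.10000e-02]
 [ 1.00000e-03  2.80000e-01 -9.60000e-01 -1.61835e+02]
 [ 0.00000e+00  0.00000e+00  0.00000e+00  1.00000e+00]] 341.62345284236847 -0.02683038430535963
```

Call:
servo_tool(
  increments=[
    [41, -57.6, 0, 0, 0, 13, -1],
    [41, -57.6, 0, 0, 0, 13, -1],
    [41, -57.6, 0, 0, 0, 13, -1],
    [41, -57.6, 0, 0, 0, 13, -1],
    [41, -57.6, 0, 0, 0, 13, -1],
    [41, -57.6, 0, 0, 0, 13, -1],
    [41, -57.6, 0, 0, 0, 13, -1],
    [41, -57.6, 0, 0, 0, 13, -1],
    [41, -57.6, 0, 0, 0, 13, -1],
    [41, -57.6, 0, 0, 0, 13, -1],
    [41, -57.6, 0, 0, 0, 13, -1],
    [41, -57.6, 0, 0, 0, 13, -1],
    [41, -57.6, 0, 0, 0, 13, -1],
    [41, -57.6, 0, 0, 0, 13, -1],
    [41, -57.6, 0, 0, 0, 13, -1],
    [41, -57.6, 0, 0, 0, 13, -1],
    [41, -57.6, 0, 0, 0, 13, -1],
    [41, -57.6, 0, 0, 0, 13, -1],
    [41, -57.6, 0, 0, 0, 13, -1],
    [41, -57.6, 0, 0, 0, 13, -1],
  ],
)

```text
t: 1.82
ee_pos: [560.2, 30.5, 222.2]
orientation: [-0.028, -3.14, -0.0]
ft_force: [-0.4, 0.3, 0.5]
width: 0.8
grasp_force: 0.0
```

Run:
```python
from h import *
import pickle
d=save("wrist","pics/w1.png");pickle.dump(d,open("w1.pkl","wb"))
o=ctrl.get_obs();print({k:np.round(v,3) for k,v in o.items()})
```

```text
{'t': np.float64(1.867), 'qpos': array([ 0.034,  0.331,  1.773,  0.   ,  1.039, -1.52 ]), 'qvel': array([ 0.019, -0.006,  0.004, -0.003, -0.001, -0.001]), 'joint_torque': array([-9.6200e-01, -4.7312e+01, -2.6641e+01, -4.6000e-02,  5.1000e-02,
       -2.0000e-03]), 'ee_pos': array([559.978,  31.09 , 222.291]), 'orientation': array([-0.026, -3.14 , -0.   ]), 'ft_force': array([ 0.583,  1.146, -0.07 ]), 'moment': array([ 0.024,  0.012, -0.094]), 'grasp_force': np.float64(0.0), 'width': np.float64(0.503)}
```

View pics/w1.png

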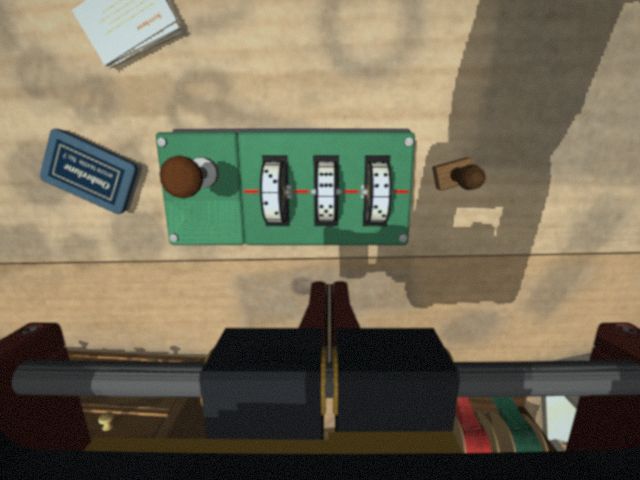

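The wrist view is upside down relative to the press: robot side is up, +y is right. Wheel 3 is at about (273,190), wheel 2 at (327,190), wheel 1 at (378,190), and the plunger at (181,176). I'll enlarge the wheels to read the dots.

Run:
```python
from h import *
import pickle
d=pickle.load(open("w1.pkl","rb"))
c=d["image"][145:235,250:400,::-1];cv2.imwrite("pics/w1c.png",cv2.resize(c,None,fx=5.3,fy=5.3,interpolation=cv2.INTER_CUBIC))
hsv=cv2.cvtColor(d["image"],cv2.COLOR_RGB2HSV)
m=((hsv[...,0]>50)&(hsv[...,0]<90)&(hsv[...,1]>90)).astype(np.uint8);m[300:]=0
m=cv2.morphologyEx(m,cv2.MORPH_CLOSE,np.ones((25,25)))
cn=max(cv2.findContours(m,0,2)[0],key=cv2.contourArea);print(cv2.boundingRect(cn))
P=np.array([plane(d,*p[0],55)[:2] for p in cn],np.float32)
r=cv2.minAreaRect(P);print(r,cv2.boxPoints(r))
for u,v in [(273,190),(327,190),(378,190)]: print(plane(d,u,v,83))
for y in (76,28,-20): print([np.round(proj(d,(520.9+dx,y,83)),1) for dx in (-10,0,10)])
print(proj(d,(501.5,-86.7,116)))
```

```text
(157, 132, 257, 112)
((521.4716186523438, -9.885078430175781), (238.11439514160156, 106.2694320678711), 88.97930908203125) [[ 466.22452 -127.97687]
 [ 572.47705 -129.8699 ]
 [ 576.71875  108.20671]
 [ 470.4662   110.09975]]
[518.33407347 -18.04318698  83.        ]
[519.21466438  29.32096177  83.        ]
[519.98543056  74.03787656  83.        ]
[array([380.5, 179.5]), array([380.2, 191. ]), array([380. , 202.3])]
[array([325.3, 180.4]), array([325.5, 192. ]), array([325.8, 203.3])]
[array([270.2, 181.5]), array([271., 193.]), array([271.7, 204.3])]
(np.float64(176.75926455911096), np.float64(175.1796980230954))
```

View pics/w1c.png

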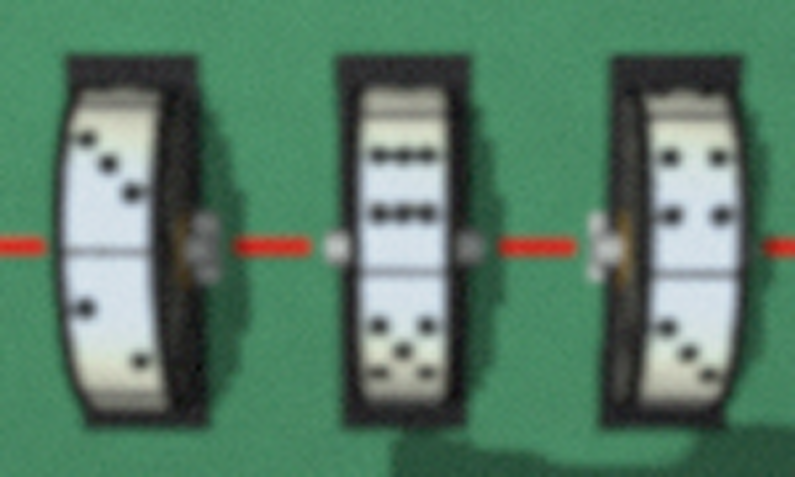

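Reading the crop, wheel 3's 2|3 line is on top (about 1.57), wheel 2 stands at about 4.85 and wheel 1 at about 2.79. All three need a roll toward the robot: about 19, 18.5 and 15 mm for wheels 1, 2 and 3.

Call:
servo_tool(
  increments=[
    [-2.9, 4.5, -4, 0, 0, 0, -1],
    [-2.9, 4.5, -8, 0, 0, 0, -1],
    [-2.9, 4.5, -10, 0, 0, 0, -1],
    [-2.9, 4.5, -11, 0, 0, 0, -1],
    [-2.9, 4.5, -12, 0, 0, 0, -1],
    [-2.9, 4.5, -12.5, 0, 0, 0, -1],
    [-2.9, 4.5, -12.5, 0, 0, 0, -1],
    [-2.9, 4.5, -12.5, 0, 0, 0, -1],
    [-2.9, 4.5, -12.5, 0, 0, 0, -1],
  ],
)

```text
t: 2.62
ee_pos: [533.1, 75.4, 99.1]
orientation: [0.027, 3.139, 0.001]
ft_force: [0.1, -0.1, 0.2]
width: 0.7
grasp_force: 0.0
```

Call:
servo_tool(
  increments=[
    [0, 0, -0.2, 0, 0, 0, -1],
    [0, 0, -0.4, 0, 0, 0, -1],
    [0, 0, -0.6, 0, 0, 0, -1],
    [0, 0, -0.7, 0, 0, 0, -1],
    [0, 0, -0.7, 0, 0, 0, -1],
    [0, 0, -0.7, 0, 0, 0, -1],
  ],
)

```text
t: 3.12
ee_pos: [531.8, 75.5, 90.6]
orientation: [-0.027, -3.141, 0.0]
ft_force: [0.3, 0.1, 0.0]
width: 0.3
grasp_force: 0.0
```

Call:
servo_tool(
  increments=[
    [0, 0, -0.1, 0, 0, 0, -1],
    [0, 0, -0.2, 0, 0, 0, -1],
    [0, 0, -0.3, 0, 0, 0, -1],
    [0, 0, -0.3, 0, 0, 0, -1],
    [0, 0, -0.3, 0, 0, 0, -1],
  ],
)

```text
t: 3.53
ee_pos: [531.8, 75.5, 87.6]
orientation: [-0.027, -3.141, 0.0]
ft_force: [0.4, -1.0, 0.4]
width: 0.5
grasp_force: 0.1
```

Call:
servo_tool(
  increments=[
    [0, 0, -0.1, 0, 0, 0, -1],
    [0, 0, -0.2, 0, 0, 0, -1],
    [0, 0, -0.3, 0, 0, 0, -1],
    [0, 0, -0.3, 0, 0, 0, -1],
    [0, 0, -0.3, 0, 0, 0, -1],
  ],
)

```text
t: 3.95
ee_pos: [532.0, 75.5, 85.4]
orientation: [0.027, 3.141, 0.0]
ft_force: [-2.5, -0.2, 10.0]
width: 0.2
grasp_force: 4.9
```

Call:
servo_tool(
  increments=[
    [0, 0, -0.03, 0, 0, 0, -1],
    [-0.2, 0, -0.03, 0, 0, 0, -1],
    [-0.4, 0, -0.03, 0, 0, 0, -1],
    [-0.6, 0, -0.03, 0, 0, 0, -1],
    [-0.8, 0, -0.03, 0, 0, 0, -1],
    [-1.0, 0, -0.03, 0, 0, 0, -1],
  ],
)

```text
t: 4.45
ee_pos: [525.1, 75.7, 86.0]
orientation: [0.026, 3.135, 0.001]
ft_force: [4.5, -0.9, 8.9]
width: 0.6
grasp_force: 4.0
```

Call:
servo_tool(
  increments=[
    [-0.1, 0, -0.06, 0, 0, 0, -1],
    [-0.3, 0, -0.06, 0, 0, 0, -1],
    [-0.5, 0, -0.06, 0, 0, 0, -1],
    [-0.7, 0, -0.06, 0, 0, 0, -1],
    [-0.9, 0, -0.06, 0, 0, 0, -1],
    [-0.9, 0, -0.06, 0, 0, 0, -1],
    [-0.9, 0, -0.06, 0, 0, 0, -1],
  ],
)

```text
t: 5.03
ee_pos: [515.9, 75.8, 85.4]
orientation: [0.026, 3.135, 0.001]
ft_force: [2.3, 0.3, 8.9]
width: 0.6
grasp_force: 4.7
```

Call:
servo_tool(
  increments=[
    [0, 0, 0.5, 0, 0, 0, -1],
    [0, 0, 1.5, 0, 0, 0, -1],
    [0, 0, 3, 0, 0, 0, -1],
    [3, 0, 6, 0, 0, 0, -1],
    [4.5, -2.4, 9, 0, 0, 0, -1],
    [4.5, -2.4, 9, 0, 0, 0, -1],
    [4.5, -2.4, 9, 0, 0, 0, -1],
    [4.5, -2.4, 9, 0, 0, 0, -1],
    [4.5, -2.4, 9, 0, 0, 0, -1],
  ],
)

```text
t: 5.78
ee_pos: [556.0, 51.7, 172.5]
orientation: [-0.026, -3.138, 0.0]
ft_force: [-0.2, 0.3, -0.5]
width: 0.3
grasp_force: 0.0
```

```bash
cat > look.py <<'E'
from h import *
import pickle,sys
n=sys.argv[1]
d=save("wrist",f"pics/{n}.png");pickle.dump(d,open(n+".pkl","wb"))
print(np.round(ctrl.get_obs()["ee_pos"],1))
us=[proj(d,p) for p in[(522.7,75.6,85),(521.9,27.6,83),(521,-20.4,83)]];print(np.round(us,1))
u0=int(min(u[0] for u in us))-25;v0=int(us[1][1])-50;print("crop origin",u0,v0)
c=d["image"][v0:v0+100,u0:u0+180,::-1].copy();c=cv2.resize(c,None,fx=4.4,fy=4.4,interpolation=cv2.INTER_CUBIC)
for i,u in enumerate(us): cv2.circle(c,(int((u[0]-u0+.5)*4.4),int((u[1]-v0+.5)*4.4)),3,(255,0,255),1)
cv2.imwrite(f"pics/{n}c.png",c)
E
python3 look.py w2
```

```text
[556.1  51.8 172.4]
[[360.8 208.5]
 [296.  208.1]
 [231.6 208. ]]
crop origin 206 158
```

View pics/w2c.png

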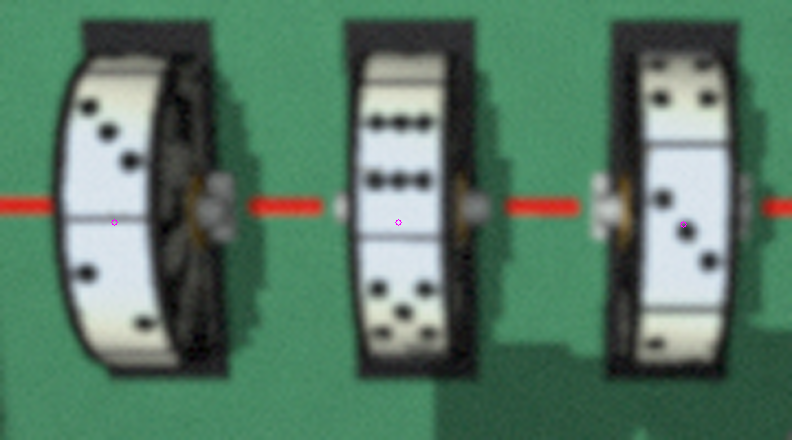

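Wheel 1 now has 3 dots centred: its dividers at rows 144 and 310 straddle the crown mark at 224. Wheel 2 needs about 17 mm and wheel 3 about 14 mm toward the robot.

Call:
servo_tool(
  increments=[
    [-2.6, -2.4, -4, 0, 0, 0, -1],
    [-2.6, -2.4, -6, 0, 0, 0, -1],
    [-2.6, -2.4, -7, 0, 0, 0, -1],
    [-2.6, -2.4, -7.7, 0, 0, 0, -1],
    [-2.6, -2.4, -8.0, 0, 0, 0, -1],
    [-2.6, -2.4, -8.2, 0, 0, 0, -1],
    [-2.6, -2.4, -8.4, 0, 0, 0, -1],
    [-2.6, -2.4, -8.4, 0, 0, 0, -1],
    [-2.6, -2.4, -8.4, 0, 0, 0, -1],
  ],
)

```text
t: 6.58
ee_pos: [532.6, 27.8, 90.5]
orientation: [0.026, 3.14, 0.0]
ft_force: [-0.4, 0.5, 0.1]
width: 0.3
grasp_force: 0.0
```

Call:
servo_tool(
  increments=[
    [0, 0, -0.1, 0, 0, 0, -1],
    [0, 0, -0.2, 0, 0, 0, -1],
    [0, 0, -0.3, 0, 0, 0, -1],
    [0, 0, -0.3, 0, 0, 0, -1],
    [0, 0, -0.3, 0, 0, 0, -1],
  ],
)

```text
t: 7.0
ee_pos: [531.8, 27.5, 86.7]
orientation: [-0.027, -3.141, 0.0]
ft_force: [0.4, -0.0, -0.0]
width: 0.2
grasp_force: 0.0
```

Call:
servo_tool(
  increments=[
    [0, 0, -0.1, 0, 0, 0, -1],
    [0, 0, -0.2, 0, 0, 0, -1],
    [0, 0, -0.3, 0, 0, 0, -1],
    [0, 0, -0.3, 0, 0, 0, -1],
    [0, 0, -0.3, 0, 0, 0, -1],
  ],
)

```text
t: 7.42
ee_pos: [532.1, 27.5, 84.2]
orientation: [0.027, 3.141, -0.0]
ft_force: [-1.7, -0.1, 6.6]
width: 0.4
grasp_force: 3.4
```

Call:
servo_tool(
  increments=[
    [0, 0, -0.07, 0, 0, 0, -1],
    [0, 0, -0.13, 0, 0, 0, -1],
    [0, 0, -0.13, 0, 0, 0, -1],
  ],
)

```text
t: 7.67
ee_pos: [532.1, 27.5, 83.2]
orientation: [0.027, 3.141, -0.0]
ft_force: [-2.4, -0.1, 10.7]
width: 0.5
grasp_force: 5.0
```

Call:
servo_tool(
  increments=[
    [-0.2, 0, 0, 0, 0, 0, -1],
    [-0.4, 0, -0.0, 0, 0, 0, -1],
    [-0.6, 0, -0.02, 0, 0, 0, -1],
    [-0.8, 0, -0.02, 0, 0, 0, -1],
    [-1.0, 0, -0.03, 0, 0, 0, -1],
    [-1.2, 0, -0.03, 0, 0, 0, -1],
    [-1.4, 0, -0.04, 0, 0, 0, -1],
    [-1.6, 0, -0.04, 0, 0, 0, -1],
    [-1.8, 0, -0.04, 0, 0, 0, -1],
    [-2.0, 0, -0.04, 0, 0, 0, -1],
    [-2.0, 0, -0.04, 0, 0, 0, -1],
    [-2.0, 0, -0.04, 0, 0, 0, -1],
  ],
)

```text
t: 8.67
ee_pos: [514.7, 27.7, 83.6]
orientation: [0.027, 3.135, 0.001]
ft_force: [2.9, 1.5, 7.7]
width: 0.5
grasp_force: 4.2
```

Call:
servo_tool(
  increments=[
    [0, 0, 0.5, 0, 0, 0, -1],
    [0, 0, 1.5, 0, 0, 0, -1],
    [0, 0, 2, 0, 0, 0, -1],
    [1, -2, 2.5, 0, 0, 0, -1],
    [1.6, -4.8, 2, 0, 0, 0, -1],
    [1.6, -4.8, 1.5, 0, 0, 0, -1],
    [1.6, -4.8, 0.9, 0, 0, 0, -1],
    [1.6, -4.8, 0.9, 0, 0, 0, -1],
    [1.6, -4.8, 0.9, 0, 0, 0, -1],
  ],
)

```text
t: 9.42
ee_pos: [527.0, -19.9, 90.6]
orientation: [-0.026, -3.14, -0.0]
ft_force: [0.2, 0.2, 0.9]
width: 0.6
grasp_force: 0.0
```

Call:
servo_tool(
  increments=[
    [0, 0, -0.1, 0, 0, 0, -1],
    [0, 0, -0.2, 0, 0, 0, -1],
    [0, 0, -0.3, 0, 0, 0, -1],
    [0, 0, -0.3, 0, 0, 0, -1],
    [0, 0, -0.3, 0, 0, 0, -1],
  ],
)

```text
t: 9.83
ee_pos: [527.5, -19.9, 88.6]
orientation: [-0.026, -3.141, -0.0]
ft_force: [-4.5, 0.6, 8.1]
width: 0.5
grasp_force: 3.8
```

Call:
servo_tool(
  increments=[
    [0, 0, -0.07, 0, 0, 0, -1],
    [-0.2, 0, -0.07, 0, 0, 0, -1],
    [-0.4, 0, -0.07, 0, 0, 0, -1],
    [-0.6, 0, -0.08, 0, 0, 0, -1],
    [-0.8, 0, -0.09, 0, 0, 0, -1],
    [-1.0, 0, -0.1, 0, 0, 0, -1],
    [-1.2, 0, -0.1, 0, 0, 0, -1],
    [-1.4, 0, -0.1, 0, 0, 0, -1],
    [-1.6, 0, -0.1, 0, 0, 0, -1],
    [-1.7, 0, -0.1, 0, 0, 0, -1],
    [-1.7, 0, -0.1, 0, 0, 0, -1],
  ],
)

```text
t: 10.75
ee_pos: [513.5, -19.8, 88.6]
orientation: [0.026, 3.136, 0.001]
ft_force: [2.6, 2.8, 8.0]
width: 0.3
grasp_force: 3.6
```

Call:
servo_tool(
  increments=[
    [0, 0, 0.5, 0, 0, 0, -1],
    [0, 0, 1.5, 0, 0, 0, -1],
    [0, 0, 3, 0, 0, 0, -1],
    [3, 0, 6, 0, 0, 0, -1],
    [4.5, 4, 9, 0, 0, 0, -1],
    [4.5, 4, 9, 0, 0, 0, -1],
    [4.5, 4, 9, 0, 0, 0, -1],
    [4.5, 4, 9, 0, 0, 0, -1],
    [4.5, 4, 9, 0, 0, 0, -1],
  ],
)

```text
t: 11.5
ee_pos: [553.8, 19.1, 175.7]
orientation: [-0.026, -3.138, 0.001]
ft_force: [0.4, 0.1, 0.2]
width: 0.3
grasp_force: 0.0
```

```bash
python3 look.py w3
```

```text
[553.8  18.9 175.5]
[[404.1 210.2]
 [339.8 209.6]
 [276.1 209.5]]
crop origin 251 159
```

View pics/w3c.png

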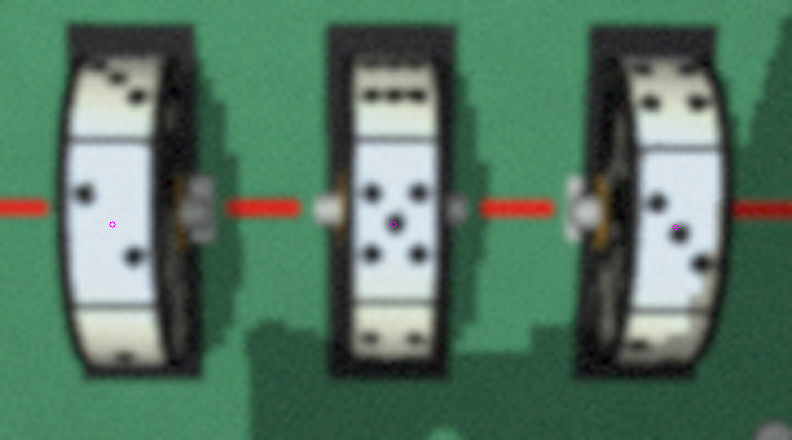

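All three wheels are well centred: 2, 5 and 3 dots in this flipped view, so left to right they read 3, 5 and 2. Now the plunger.

Call:
servo_tool(
  increments=[
    [-2, -4, 0, 0, 0, 0, -1],
    [-4, -8, 0, 0, 0, 0, -1],
    [-5.4, -10.6, -1, 0, 0, 0, -1],
    [-5.4, -10.6, -3, 0, 0, 0, -1],
    [-5.4, -10.6, -4.2, 0, 0, 0, -1],
    [-5.4, -10.6, -5, 0, 0, 0, -1],
    [-5.4, -10.6, -5.4, 0, 0, 0, -1],
    [-5.4, -10.6, -5.4, 0, 0, 0, -1],
    [-5.4, -10.6, -5.4, 0, 0, 0, -1],
    [-5.4, -10.6, -5.4, 0, 0, 0, -1],
  ],
)

```text
t: 12.38
ee_pos: [502.3, -86.3, 123.5]
orientation: [0.026, 3.141, -0.0]
ft_force: [0.6, 0.4, -0.1]
width: 0.3
grasp_force: 0.0
```

Call:
servo_tool(
  increments=[
    [0, 0, -0.2, 0, 0, 0, -1],
    [0, 0, -0.4, 0, 0, 0, -1],
    [0, 0, -0.6, 0, 0, 0, -1],
    [0, 0, -0.8, 0, 0, 0, -1],
    [0, 0, -1.0, 0, 0, 0, -1],
    [0, 0, -1.2, 0, 0, 0, -1],
    [0, 0, -1.4, 0, 0, 0, -1],
    [0, 0, -1.4, 0, 0, 0, -1],
    [0, 0, -1.4, 0, 0, 0, -1],
  ],
)

```text
t: 13.13
ee_pos: [502.1, -86.4, 109.3]
orientation: [0.027, 3.141, 0.0]
ft_force: [-1.3, 1.1, 7.5]
width: 0.2
grasp_force: 3.3
```

Call:
servo_tool(
  increments=[
    [0, 0, -0.2, 0, 0, 0, -1],
    [0, 0, -0.4, 0, 0, 0, -1],
    [0, 0, -0.6, 0, 0, 0, -1],
    [0, 0, -0.6, 0, 0, 0, -1],
    [0, 0, -0.6, 0, 0, 0, -1],
    [0, 0, -0.6, 0, 0, 0, -1],
  ],
)

```text
t: 13.63
ee_pos: [502.1, -86.4, 103.6]
orientation: [0.027, 3.141, 0.0]
ft_force: [-1.8, 2.0, 10.5]
width: 0.4
grasp_force: 5.0
```

Call:
servo_tool(
  increments=[
    [0, 0, -0.1, 0, 0, 0, -1],
    [0, 0, -0.2, 0, 0, 0, -1],
    [0, 0, -0.2, 0, 0, 0, -1],
    [0, 0, -0.2, 0, 0, 0, -1],
    [0, 0, -0.2, 0, 0, 0, -1],
    [0, 0, -0.2, 0, 0, 0, -1],
  ],
)

```text
t: 14.13
ee_pos: [502.1, -86.4, 101.8]
orientation: [0.027, 3.141, 0.0]
ft_force: [-2.7, 1.9, 10.5]
width: 0.4
grasp_force: 5.6
```

Call:
servo_tool(
  increments=[
    [0, 0, 0.3, 0, 0, 0, -1],
    [0, 0, 0.8, 0, 0, 0, -1],
    [0, 0, 1.3, 0, 0, 0, -1],
    [0, 0, 2, 0, 0, 0, -1],
    [0, 0, 4, 0, 0, 0, -1],
    [5, 10, 7, 0, 0, 0, -1],
    [5, 10, 7, 0, 0, 0, -1],
    [5, 10, 7, 0, 0, 0, -1],
    [5, 10, 7, 0, 0, 0, -1],
    [5, 10, 7, 0, 0, 0, -1],
    [5, 10, 7, 0, 0, 0, -1],
  ],
)

```text
t: 15.05
ee_pos: [551.0, 13.3, 170.5]
orientation: [-0.025, -3.14, 0.001]
ft_force: [1.1, 0.3, -0.7]
width: 0.4
grasp_force: 0.0
```

```bash
python3 look.py w4; python3 -c "
from h import *;import pickle
d=pickle.load(open('w4.pkl','rb'));print(proj(d,(501.9,-87,116)))"
```

```text
[550.7  12.8 170.4]
[[413.3 214.8]
 [347.9 214.2]
 [283.1 214.1]]
crop origin 258 164
(np.float64(170.57956091589352), np.float64(196.10745183658742))
```

View pics/w4.png

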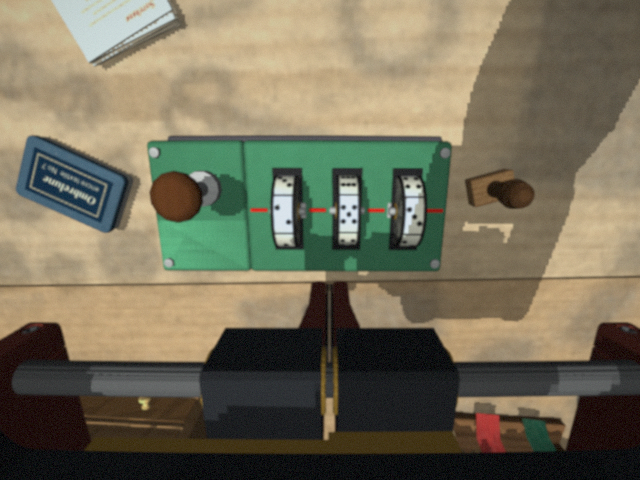

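The wheels still read 3, 5 and 2, and the plunger knob at (176,196) is up, with the same small offset from its predicted spot as in the first view. Nothing beside the press has moved.

```bash
python3 -c "
from workcell import ctrl
print(ctrl.close_job())"
```

```text
the job is handed in; nothing more can be done
None
```

The wheels read 3, 5, 2, the plunger was pushed down about 14 mm at a measured 10.5 N and came back up, and the job is handed in; the hand-in returned no verdict.

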